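Slide the induction hob up to boost

TASK

Turn the saucepan's cooking zone up to boost on the induction hob: put your fingertips, held together, lightly on the low end (shortest bar) of the touch slider in front of the zone where the saucepan stands, and slide them along the scale to its high end (longest bar) without lifting off on the way. Finish with the fingertips still resting lightly on the high end, because boost comes on only while it is held. Do not touch the other zone's slider, and leave the pots and everything else where they stand.

Things in the scene. Friction and masses are not known exactly. Their poses are not given: they have to be found in the camera images.
- hob: Induction hob, fixed, 380 (x) by 600 mm (y); level black glass top 65 mm above the worktop. Origin: centre of its underside; x to its back, y to the robot's left, z up. Two cooking zones: printed rings, 98 mm radius, centred 50 mm behind and 145 mm left and right of the hob's centre. The touch slider in front of a zone, on the control panel, works that zone.
- control_panel: Front 100 mm of the hob's top, nearest the robot: a black glass panel 600 mm wide (y), flush with the cooking glass behind it. It lies on a foam gasket and sinks straight down about 1 mm for every 3 N of push, 4 mm at most, and springs back. Two sliders are printed on it, left and right, with an on/off and a lock key between them. Origin: its centre, on its upper surface; axes as the hob.
- slider_left: Touch slider of the left cooking zone, printed flat on the control panel: a strip 150 mm long (its y) and 26 mm wide (its x) in a thin light frame, with nine light bars 15 mm apart growing from 3 mm long (low power, at its +y end, robot's left) to 19 mm (high power, at its -y end, robot's right). Origin: centre of the strip on the panel's surface; axes as the hob.
- slider_right: Touch slider of the right cooking zone, printed flat on the control panel: a strip 150 mm long (its y) and 26 mm wide (its x) in a thin light frame, with nine light bars 15 mm apart growing from 3 mm long (low power, at its +y end, robot's left) to 19 mm (high power, at its -y end, robot's right). Origin: centre of the strip on the panel's surface; axes as the hob.
- left_low: The low-power end field of the left slider: its last 30 mm, 26 mm wide, around its shortest bar. Origin: its centre, on the panel's surface, 60 mm to the robot's left of the slider's centre along the slider's y; axes as the hob.
- left_high: The high-power end field of the left slider: its last 30 mm, 26 mm wide, around its longest bar. Origin: its centre, on the panel's surface, 60 mm to the robot's right of the slider's centre along the slider's y; axes as the hob.
- right_low: The low-power end field of the right slider: its last 30 mm, 26 mm wide, around its shortest bar. Origin: its centre, on the panel's surface, 60 mm to the robot's left of the slider's centre along the slider's y; axes as the hob.
- right_high: The high-power end field of the right slider: its last 30 mm, 26 mm wide, around its longest bar. Origin: its centre, on the panel's surface, 60 mm to the robot's right of the slider's centre along the slider's y; axes as the hob.
- saucepan: Covered steel saucepan, loose, about 1 kg, 160 mm across and 125 mm high with lid and black lid knob; a long black handle points to the back along its own +x, reaching 240 mm from its axis. It stands on one of the two zones, the left or the right. Origin: centre of its underside, z up.
- frying_pan: Dark open frying pan, loose, about 0.85 kg, 204 mm across the rim and 42 mm high, long handle to the back along its own +x, reaching 270 mm from its axis. It stands on the other zone. Origin: centre of its underside.
- wooden_spoon: Wooden spoon, 240 mm long, lying loose on the glass between the zones, along the hob's depth. To be left alone.
- mug: White mug, 82 mm across, 95 mm high, on the worktop to the left of the hob; origin: centre of its underside. To be left alone.
- pepper_mill: Turned dark wooden pepper mill, 58 mm across, 174 mm high, on the worktop to the right of the hob; origin: centre of its underside. To be left alone.

How it is judged:
By the outcome, as a careful person would: the job done as asked, in the order asked, and still so for the second after the job is handed in, while the arm keeps its last pose, push and grip.
It also fails if it takes over 38 s, if anything falls off the work surface, if the arm or the gripper's body presses on something with over 40 N, if the wrist force passes 120 N, or if a joint passes its speed limit or range.

ROBOT

A 6-joint arm with a two-finger parallel gripper is mounted at the origin on the work surface. World frame = base frame: x ahead of the robot, y to its left, z up, the work surface at z = 0. Lengths are in m, angles in rad, forces in N, time in s.
With the tool pointing down it reaches from about 0.325 to 0.9 m from the base axis. Payload 3.5 kg.
Tool frame: the origin (TCP) lies between the finger pads, 19 mm behind the fingertips; this is the grasp point; z points along the fingers, y is the line along which they close (so a half turn about z gives the same grasp; the last joint's range is limited). The gripper opens to 85 mm and grips with 20 to 120 N. Pads are 22 mm wide; open, the fingers measure 114 mm over their backs; the gripper's body (76 mm by 85 mm) begins 54 mm behind the grasp point. The pads swing forward as they close: fully open they stand 13 mm farther back than shut.
Start: joints at [1.176, 0.276, -0.026, 1.268, 0, 1.467], TCP at [0.18, 0.599, 0.25] pointing down, gripper open.
Joint ranges: [-3.12, 3.12], [-0.85, 1.88], [-1.08, 1.24], [-1.95, 2.15], [-1.57, 1.53], [-3.14, 3.14]. Speed limits (rad/s): [2.57, 2.57, 3.14, 3.14, 3.14, 3.14].

INTERFACE

Orientations are given as a rotation vector (axis times angle).
In Python, from rig import get_obs, camera, calibration, sign_off gives the robot as it stands.
- The arm moves only by the tool step_arm, never from a script. Its argument "deltas" is a list that holds one entry, the list of rows, each a list of 6 numbers: the shift along the tool's x, y, z in units of 500 mm (1.0 is 500 mm), then the turn, a rotation vector about the tool's x, y, z in units of 90 degrees (1.0 is 90 degrees). In form: [[[tx, ty, tz, wx, wy, wz], ...]]. A call has exactly 5 rows; each row is the pose to reach, as a shift and turn from the pose commanded when the call began, along the tool's axes at that moment; what a row does not reach only later rows make up. A row lasts 1/8 s, in which the tool goes at most 62.5 mm and 10.7 degrees, less where a joint would pass 70% of its speed; a pose out of reach is approached as far as the arm can. A call with a number of a shift or a turn outside -1 to 1 is refused whole. A call with a gripper value outside its range is refused whole. "fingers" is the opening, from 0 (shut) to 1 (fully open), set as the call begins (left out, the last holds). The fingers move at their own pace and stop on an object; "force" is the grip in N (left out, the last holds). Time passes only in rows, so rows that repeat a pose let the fingers close, or fill a call up. It gives the time, the measured TCP pose, the force, the opening and the grip force at its end, in the units of the state.
- get_obs(): the state, without advancing time (a new reading comes with each control period).
- camera(name): name is "scene" or "top" or "wrist"; returns the picture (384x512x3 uint8, red, green, blue); there is no depth.
- calibration(name): a dict with "camera_matrix" (3x3 intrinsics, pixels), "dist" ([k1, k2, p1, p2, k3] as OpenCV has them; the pictures are not rectified), "extrinsics" (4x4, takes a point from world to camera coordinates). Camera axes: x right, y down, z forward; pixel columns grow to the right and rows downward; lengths in m; the calibration is good to about 2 mm. A picture is of the moment at which its call begins: read the wrist's pose just before it. calibration takes no time and is no camera call; for the wrist camera it gives the pose at the moment of the call.
- sign_off(): hands the job in; it is judged then, once.
The state is a dict: "t": time; "joint_positions": joint angles; "qvel": joint speeds; "joint_torque": joint torques, N m; "tcp_pos": TCP position; "ee_rot": TCP orientation; "force": force on the tool from outside, world axes, zero at the start; "torque": the same for the moment, N m; "finger_gap": finger opening in m; "grasp_force": force on a finger pad.
Only numpy, scipy, OpenCV 4.12 (cv2) and the standard library are available. Lean on these libraries where they do the work, as an engineer would, in place of code of your own. Each camera call takes 0.05 s, during which the arm holds its last target. There are 200 camera calls.

## Working session

There is one attempt and no reset: what is moved stays moved. The work goes in short steps, Python scripts to look and compute and a tool call to move; the robot and the scene stay as the last step left them, time stands still between calls to the robot, and variables do not carry over. Pictures are saved under pics/ and viewed, at most 10 in all, crops included, and the job is handed in when it is done.

Besides the shell and the picture viewer there is one more tool, called after "Call:" as a command line: name --argument value ..., lists and objects as JSON in quotes. step_arm: Moves the arm, as the interface text tells. Shifts and turns lie within -1 to 1; 1 stands for 500 mm of shift or 90 degrees of turn. Its arguments: {"type":"object","properties":{"deltas":{"type":"array","items":{"type":"array","items":{"type":"array","items":{"type":"number"}}}},"fingers":{"type":"number"},"force":{"type":"number"}},"required":["deltas"]}

```bash
mkdir -p pics; python3 - <<'E'
from rig import *
import cv2
o=get_obs();print(o)
for n in("top","scene"):
    cv2.imwrite(f"pics/{n}0.png",camera(n)[:,:,::-1])
    c=calibration(n);print(n,c)
E
```

```text
{'t': 0.0, 'joint_positions': array([ 1.17558549e+00,  2.77161771e-01, -2.79055728e-02,  1.26801676e+00,
       -4.20263674e-06,  1.46742143e+00]), 'qvel': array([-0.00017123,  0.00010178, -0.00131023, -0.00067449, -0.00190803,
        0.00019377]), 'joint_torque': array([-5.83891097e-05, -4.45512450e+01,  2.95200491e+01,  1.65698159e-02,
       -2.85840957e-05, -5.15550099e-06]), 'tcp_pos': array([0.17952329, 0.59787533, 0.24883017]), 'ee_rot': array([-0.45670801, -3.10765016,  0.00348355]), 'force': array([ 0.21281297, -0.22365719,  0.17654315]), 'torque': array([ 0.01088987, -0.02336   , -0.02038747]), 'grasp_force': 0.0, 'finger_gap': 0.08571222588692218}
top {'camera_matrix': array([[479.35981554,   0.        , 259.30080507],
       [  0.        , 479.35981554, 187.88502965],
       [  0.        ,   0.        ,   1.        ]]), 'dist': array([-0.12620433,  0.        ,  0.        ,  0.        ,  0.        ]), 'extrinsics': array([[ 1.06401459e-02, -9.99940084e-01,  2.57215815e-03,
         4.04599069e-03],
       [-9.83817964e-01, -1.09286193e-02, -1.78837296e-01,
         6.28585471e-01],
       [ 1.78854691e-01, -6.27680467e-04, -9.83875300e-01,
         1.32602817e+00],
       [ 0.00000000e+00,  0.00000000e+00,  0.00000000e+00,
         1.00000000e+00]])}
scene {'camera_matrix': array([[450.57868244,   0.        , 255.97166317],
       [  0.        , 450.57868244, 197.24888057],
       [  0.        ,   0.        ,   1.        ]]), 'dist': array([-0.06514947,  0.        ,  0.        ,  0.        ,  0.        ]), 'extrinsics': array([[ 0.40903298,  0.91248617,  0.00781126, -0.25661201],
       [ 0.61587892, -0.26973855, -0.74022582, -0.32986545],
       [-0.67333882,  0.30758756, -0.67231296,  1.95037106],
       [ 0.        ,  0.        ,  0.        ,  1.        ]])}
```

View pics/top0.png

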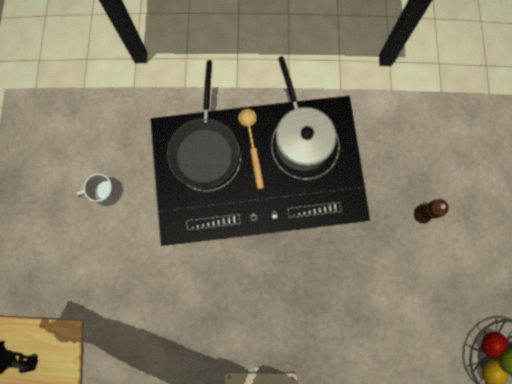

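View pics/scene0.png

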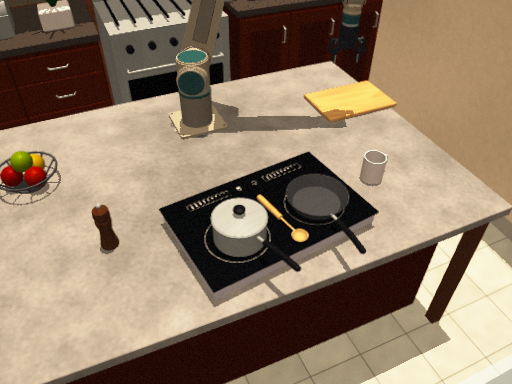

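The saucepan stands on the right zone (top image about (305,135)). Its slider runs from (288,212), short bars, to (341,206), long bars. I'll measure it by mask.

```bash
cat > h.py <<'E'
import numpy as np,cv2
def ray(cal,px,z):
    u=cv2.undistortPoints(np.float64(px).reshape(-1,1,2),cal["camera_matrix"],cal["dist"]).reshape(-1,2)
    E=cal["extrinsics"];R=E[:3,:3];c=-R.T@E[:3,3]
    d=np.c_[u,np.ones(len(u))]@R
    return c+d*((z-c[2])/d[:,2])[:,None]
E
python3 - <<'E'
from rig import *
from h import *
for n,roi in (("top",(198,222,283,346)),("top",(210,234,182,244))):
    im=cv2.imread(f"pics/{n}0.png");g=im.max(2);c=calibration(n)
    r0,r1,c0,c1=roi
    m=np.zeros_like(g);m[r0:r1,c0:c1]=(g[r0:r1,c0:c1]>60)*255
    m2=cv2.morphologyEx(m,cv2.MORPH_CLOSE,np.ones((5,5)))
    k=max(cv2.findContours(m2,0,2)[0],key=cv2.contourArea)
    b=cv2.boxPoints(cv2.minAreaRect(k));P=ray(c,b,.065)
    print(b.round(1).tolist(),P.round(4).tolist(),"cen",P.mean(0).round(4),[np.linalg.norm(P[i]-P[i-1]).round(4) for i in (1,2)])
# hob outline
im=cv2.imread("pics/top0.png");g=im.max(2)
m=((g<45)*255).astype(np.uint8);m[:90]=0;m[250:]=0;m[:,:140]=0;m[:,380:]=0
m=cv2.morphologyEx(m,cv2.MORPH_CLOSE,np.ones((5,5)))
k=max(cv2.findContours(m,0,2)[0],key=cv2.contourArea)
a=cv2.approxPolyDP(cv2.convexHull(k),4,True).reshape(-1,2);print(a.tolist(),ray(calibration("top"),a,.065).round(3).tolist())
cv2.imwrite("pics/crop.png",cv2.resize(im[190:250,150:375],None,fx=3.5,fy=3.5,interpolation=cv2.INTER_CUBIC))
E
```

```text
[[286.70001220703125, 207.3000030517578], [340.20001220703125, 201.0], [341.5, 211.89999389648438], [288.0, 218.1999969482422]] [[0.5716, -0.0677, 0.065], [0.5913, -0.2212, 0.065], [0.5598, -0.2243, 0.065], [0.5404, -0.0714, 0.065]] cen [ 0.5658 -0.1461  0.065 ] [np.float64(0.1547), np.float64(0.0316)]
[[184.60000610351562, 219.3000030517578], [239.0, 212.8000030517578], [240.39999389648438, 224.0], [185.89999389648438, 230.5]] [[0.5339, 0.2223, 0.065], [0.5545, 0.0678, 0.065], [0.5225, 0.0634, 0.065], [0.502, 0.2174, 0.065]] cen [0.5282 0.1427 0.065 ] [np.float64(0.1559), np.float64(0.0323)]
[[348, 97], [368, 219], [162, 243], [152, 119], [288, 90]] [[0.907, -0.252, 0.065], [0.54, -0.3, 0.065], [0.466, 0.284, 0.065], [0.831, 0.332, 0.065], [0.926, -0.072, 0.065]]
```

View pics/crop.png

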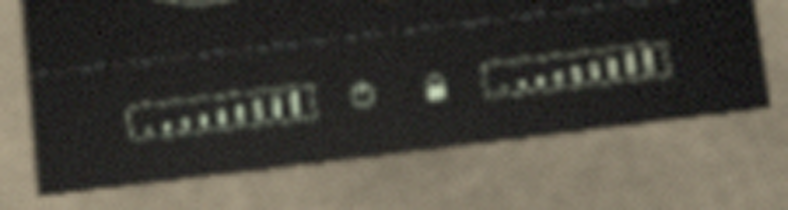

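```bash
cat >> h.py <<'E'
from scipy.spatial.transform import Rotation as Ro
YAW=np.deg2rad(7.4); YH=np.array([-np.sin(YAW),np.cos(YAW),0]); XH=np.array([np.cos(YAW),np.sin(YAW),0])
C=np.array([.566,-.146,0])
RT=Ro.from_matrix(np.c_[-XH,YH,[0,0,-1]])
def delta(o,p,ref=None):
    R=Ro.from_rotvec(o["ee_rot"]); 
    return (R.inv().apply(np.array(p)-o["tcp_pos"])/.5).round(4),((R.inv()*RT).as_rotvec()/(np.pi/2)).round(4)
E
python3 - <<'E'
from rig import *
from h import *
low=C+.06*YH+[0,0,.15]; print(low,delta(get_obs(),low))
E
```

```text
[ 0.55827226 -0.08649973  0.15      ] (array([-1.1193, -1.0927,  0.1999]), array([-0.0012, -0.0004, -0.268 ]))
```

Call:
step_arm --deltas '[[[-0.08, -0.08, 0, 0, 0, -0.06], [-0.16, -0.16, 0, 0, 0, -0.12], [-0.24, -0.24, 0, 0, 0, -0.18], [-0.32, -0.32, 0, 0, 0, -0.24], [-0.4, -0.4, 0, 0, 0, -0.268]]]' --fingers 0 --force 20

```text
t: 0.72
tcp_pos: [0.3141, 0.3477, 0.2496]
ee_rot: [0.206, -3.135, 0.001]
force: [0.5, 0.4, 0.7]
finger_gap: 0.0001
grasp_force: 0.0
```

```bash
python3 - <<'E'
from rig import *
from h import *
o=get_obs();low=C+.06*YH+[0,0,.15]; print(o["t"],o["tcp_pos"],o["finger_gap"],delta(o,low))
E
```

```text
0.725 [0.31412643 0.34769561 0.24963138] 6.49214879792637e-05 (array([-0.3703, -0.9248,  0.1995]), array([-0.0002, -0.0001,  0.0014]))
```

Call:
step_arm --deltas '[[[-0.04, -0.1, 0, 0, 0, 0], [-0.08, -0.2, 0, 0, 0, 0], [-0.12, -0.3, 0, 0, 0, 0], [-0.16, -0.4, 0, 0, 0, 0], [-0.2, -0.5, 0.03, 0, 0, 0]]]'

```text
t: 1.35
tcp_pos: [0.4466, 0.1129, 0.2358]
ee_rot: [-0.203, 3.132, 0.0]
force: [1.4, 1.5, -0.4]
finger_gap: 0.0002
grasp_force: 0.0
```

Call:
step_arm --deltas '[[[-0.04, -0.1, 0.04, 0, 0, 0], [-0.08, -0.2, 0.08, 0, 0, 0], [-0.12, -0.3, 0.12, 0, 0, 0], [-0.17, -0.4, 0.16, 0, 0, 0], [-0.17, -0.425, 0.17, 0, 0, 0]]]'

```text
t: 1.98
tcp_pos: [0.5575, -0.0879, 0.1481]
ee_rot: [0.198, -3.134, -0.0]
force: [-0.8, -0.1, 0.2]
finger_gap: -0.0002
grasp_force: 0.0
```

```bash
python3 - <<'E'
from rig import *
from h import *
o=get_obs();low=C+.06*YH+[0,0,.1]; print(o["t"],o["tcp_pos"],o["force"],delta(o,low))
cal=calibration("wrist");im=camera("wrist")[:,:,::-1];cv2.imwrite("pics/w1.png",im)
def proj(p): return cv2.projectPoints(np.float64(p),cv2.Rodrigues(cal["extrinsics"][:3,:3])[0],cal["extrinsics"][:3,3],cal["camera_matrix"],cal["dist"])[0].round(0).reshape(-1,2)
print(proj([C+[0,0,.065],C+.06*YH+[0,0,.065],C-.06*YH+[0,0,.065]]))
E
```

```text
1.975 [ 0.55753311 -0.0878778   0.14807099] [-0.80531699 -0.06719314  0.23172702] (array([-0.002 ,  0.0025,  0.0961]), array([ 0.0002, -0.0011, -0.002 ]))
[[174. 210.]
 [264. 209.]
 [ 86. 210.]]
```

View pics/w1.png

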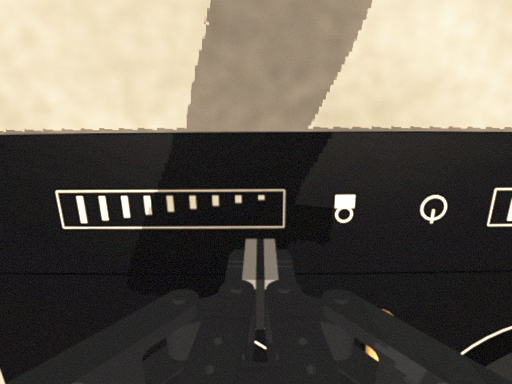

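The wrist view shows the right slider's frame with corners near (57,191), (284,190), (285,228) and (64,229). The short bar is at x≈262. The fingers are shut at about (260,240). I'll refine the slider pose from this frame.

```bash
python3 - <<'E'
from rig import *
from h import *
cal=calibration("wrist");g=cv2.imread("pics/w1.png").max(2)
m=np.zeros_like(g);m[180:238,45:300]=(g[180:238,45:300]>120)*255
k=max(cv2.findContours(m,0,2)[0],key=cv2.contourArea)
for e in (4,6):
    a=cv2.approxPolyDP(cv2.convexHull(k),e,True).reshape(-1,2)
    P=ray(cal,a,.065);print(a.tolist(),P.round(4).tolist(),P.mean(0).round(4))
E
```

```text
[[284, 226], [63, 228], [55, 191], [284, 189]] [[0.5673, -0.0718, 0.065], [0.5881, -0.2217, 0.065], [0.5617, -0.2256, 0.065], [0.5414, -0.0756, 0.065]] [ 0.5646 -0.1487  0.065 ]
[[284, 226], [63, 228], [55, 191], [284, 189]] [[0.5673, -0.0718, 0.065], [0.5881, -0.2217, 0.065], [0.5617, -0.2256, 0.065], [0.5414, -0.0756, 0.065]] [ 0.5646 -0.1487  0.065 ]
```

```bash
sed -i 's/\[.566,-.146,0\]/[.565,-.148,0]/;s/7.4/7.5/' h.py; python3 - <<'E'
from rig import *
from h import *
o=get_obs();low=C+.06*YH+[0,0,.09]; print(low,o["tcp_pos"],delta(o,low))
E
```

```text
[ 0.55716843 -0.08851331  0.09      ] [ 0.55652632 -0.08780084  0.14798034] (array([-0.0014, -0.0016,  0.116 ]), array([ 0.0001, -0.0019, -0.003 ]))
```

Call:
step_arm --deltas '[[[-0.001, -0.001, 0.03, 0, 0, -0.002], [-0.001, -0.001, 0.06, 0, 0, -0.002], [-0.001, -0.001, 0.09, 0, 0, -0.002], [-0.001, -0.001, 0.114, 0, 0, -0.002], [-0.001, -0.001, 0.114, 0, 0, -0.002]]]'

```text
t: 2.65
tcp_pos: [0.5562, -0.085, 0.0916]
ee_rot: [0.208, -3.132, -0.001]
force: [-0.2, -0.1, 0.4]
finger_gap: 0.0001
grasp_force: 0.0
```

Call:
step_arm --deltas '[[[0, 0, 0.002, 0, 0, 0], [0, 0, 0.004, 0, 0, 0], [0, 0, 0.006, 0, 0, 0], [0, 0, 0.006, 0, 0, 0], [0, 0, 0.006, 0, 0, 0]]]'

```text
t: 3.28
tcp_pos: [0.5575, -0.0858, 0.0901]
ee_rot: [-0.208, 3.135, -0.0]
force: [0.2, 0.2, -0.6]
finger_gap: -0.0004
grasp_force: 0.0
```

```bash
python3 - <<'E'
from rig import *
from h import *
o=get_obs();low=C+.06*YH+[0,0,.084]; print(o["t"],o["tcp_pos"],o["force"],delta(o,low))
E
```

```text
3.275 [ 0.55746572 -0.0858043   0.09010267] [ 0.21133487  0.22367958 -0.60801317] (array([ 0.0013, -0.0053,  0.0122]), array([-0.    ,  0.0001,  0.0009]))
```

Call:
step_arm --deltas '[[[0, -0.003, 0.001, 0, 0, 0], [0, -0.003, 0.002, 0, 0, 0], [0, -0.003, 0.004, 0, 0, 0], [0, -0.003, 0.004, 0, 0, 0], [0, -0.003, 0.004, 0, 0, 0]]]'

```text
t: 3.9
tcp_pos: [0.5576, -0.0872, 0.088]
ee_rot: [0.208, -3.135, -0.0]
force: [-0.8, -0.6, 0.5]
finger_gap: 0.0
grasp_force: 0.0
```

Call:
step_arm --deltas '[[[0, 0, 0.001, 0, 0, 0], [0, 0, 0.002, 0, 0, 0], [0, 0, 0.002, 0, 0, 0], [0, 0, 0.002, 0, 0, 0], [0, 0, 0.002, 0, 0, 0]]]'

```text
t: 4.53
tcp_pos: [0.5576, -0.0872, 0.087]
ee_rot: [-0.208, 3.135, 0.0]
force: [-1.2, -0.8, 0.5]
finger_gap: 0.0001
grasp_force: 0.0
```

Call:
step_arm --deltas '[[[0, 0, 0.001, 0, 0, 0], [0, 0, 0.002, 0, 0, 0], [0, 0, 0.003, 0, 0, 0], [0, 0, 0.003, 0, 0, 0], [0, 0, 0.003, 0, 0, 0]]]'

```text
t: 5.15
tcp_pos: [0.5576, -0.0873, 0.0855]
ee_rot: [0.208, -3.135, 0.0]
force: [-0.9, -0.0, -0.4]
finger_gap: -0.0002
grasp_force: 0.0
```

```bash
python3 - <<'E'
from rig import *
from h import *
cal=calibration("wrist");o=get_obs();im=camera("wrist")[:,:,::-1]
cv2.imwrite("pics/w2.png",im)
print(o["t"],o["tcp_pos"],o["force"],get_obs()["force"])
E
```

```text
5.15 [ 0.5575932  -0.0872537   0.08549263] [-8.79129538e-01 -1.32864388e-05 -3.65709819e-01] [-1.03652607 -0.07073704  0.54406854]
```

View pics/w2.png

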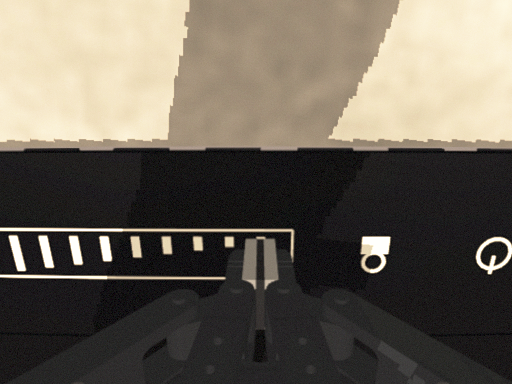

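The fingertips at (260,240) cover the shortest bar, about 16 mm from the frame's end at x=293, so they are centred on the low field. I'll keep lowering until contact.

Call:
step_arm --deltas '[[[0, 0, 0.001, 0, 0, 0], [0, 0, 0.002, 0, 0, 0], [0, 0, 0.003, 0, 0, 0], [0, 0, 0.003, 0, 0, 0], [0, 0, 0.003, 0, 0, 0]]]'

```text
t: 5.82
tcp_pos: [0.5576, -0.0873, 0.084]
ee_rot: [0.208, -3.135, 0.0]
force: [0.1, 0.5, -0.1]
finger_gap: -0.0001
grasp_force: 0.0
```

Call:
step_arm --deltas '[[[0, 0, 0.001, 0, 0, 0], [0, 0, 0.002, 0, 0, 0], [0, 0, 0.002, 0, 0, 0], [0, 0, 0.002, 0, 0, 0], [0, 0, 0.002, 0, 0, 0]]]'

```text
t: 6.45
tcp_pos: [0.5577, -0.0873, 0.0831]
ee_rot: [-0.208, 3.135, -0.0]
force: [-0.6, 0.7, 1.0]
finger_gap: -0.0
grasp_force: 0.9
```

Call:
step_arm --deltas '[[[0, 0, 0.001, 0, 0, 0], [0, 0, 0.002, 0, 0, 0], [0, 0, 0.002, 0, 0, 0], [0, 0, 0.002, 0, 0, 0], [0, 0, 0.002, 0, 0, 0]]]'

```text
t: 7.08
tcp_pos: [0.5577, -0.0873, 0.0822]
ee_rot: [-0.208, 3.135, -0.0]
force: [-1.0, 0.3, 3.8]
finger_gap: 0.0001
grasp_force: 2.3
```

```bash
python3 - <<'E'
from rig import *
import numpy as np
from h import *
F=[];P=[]
for i in range(4): camera("top");o=get_obs();F.append(o["force"]);P.append(o["tcp_pos"])
print(np.mean(F,0),np.std(F,0),np.mean(P,0))
o["tcp_pos"]=np.mean(P,0);h=C-.06*YH+[0,0,np.mean(P,0)[2]];print(h,delta(o,h),delta(o,C+.06*YH+[0,0,.082]))
E
```

```text
[-1.43723016  0.28199466  4.64261237] [0.34333173 0.24113653 0.13283251] [ 0.55768661 -0.08725252  0.08211543]
[ 0.57283157 -0.20748669  0.08211543] (array([ 0.0017, -0.2424,  0.    ]), array([-0.    ,  0.0001,  0.0009])) (array([ 0.0014, -0.0024,  0.0002]), array([-0.    ,  0.0001,  0.0009]))
```

Contact is steady at about 4.5 N. Now I'll slide.

Call:
step_arm --deltas '[[[0, -0.01, 0, 0, 0, 0], [0, -0.025, 0, 0, 0, 0], [0, -0.04, 0, 0, 0, 0], [0, -0.055, 0, 0, 0, 0], [0, -0.07, 0, 0, 0, 0]]]'

```text
t: 7.9
tcp_pos: [0.5624, -0.1214, 0.082]
ee_rot: [-0.208, 3.134, 0.004]
force: [-0.4, 4.9, 4.8]
finger_gap: -0.0004
grasp_force: 2.5
```

Call:
step_arm --deltas '[[[0.0002, -0.018, 0, 0, 0, 0], [0.0004, -0.036, 0, 0, 0, 0], [0.0006, -0.054, 0, 0, 0, 0], [0.0008, -0.072, 0, 0, 0, 0], [0.001, -0.09, 0, 0, 0, 0]]]'

```text
t: 8.52
tcp_pos: [0.5677, -0.1661, 0.0819]
ee_rot: [-0.208, 3.134, 0.004]
force: [-0.8, 4.1, 5.8]
finger_gap: -0.0
grasp_force: 2.6
```

```bash
python3 - <<'E'
from rig import *
from h import *
o=get_obs();h=C-.06*YH+[0,0,.082];print(o["tcp_pos"],o["force"],delta(o,h))
E
```

```text
[ 0.5677098  -0.16607265  0.08192571] [-0.76779729  4.114967    5.78403641] (array([ 0.0008, -0.0835, -0.0004]), array([0.0016, 0.0003, 0.0012]))
```

Call:
step_arm --deltas '[[[0.0002, -0.018, -0.0004, 0, 0, 0], [0.0004, -0.036, -0.0006, 0, 0, 0], [0.0006, -0.054, -0.0006, 0, 0, 0], [0.0008, -0.072, -0.0006, 0, 0, 0], [0.001, -0.082, -0.0006, 0, 0, 0]]]'

```text
t: 9.15
tcp_pos: [0.5726, -0.208, 0.0823]
ee_rot: [-0.207, 3.135, -0.0]
force: [-0.1, 3.7, 4.2]
finger_gap: 0.0001
grasp_force: 2.1
```

```bash
python3 - <<'E'
from rig import *
from h import *
im=camera("wrist")[:,:,::-1];cv2.imwrite("pics/w3.png",im)
o=get_obs();h=C-.06*YH+[0,0,.082];print(o["t"],o["tcp_pos"],o["force"],delta(o,h))
E
```

```text
9.2 [ 0.57270941 -0.208508    0.08228352] [-0.48531117  1.23094809  4.36689411] (array([-0.0005,  0.002 ,  0.0006]), array([-0.0005, -0.    ,  0.0004]))
```

View pics/w3.png

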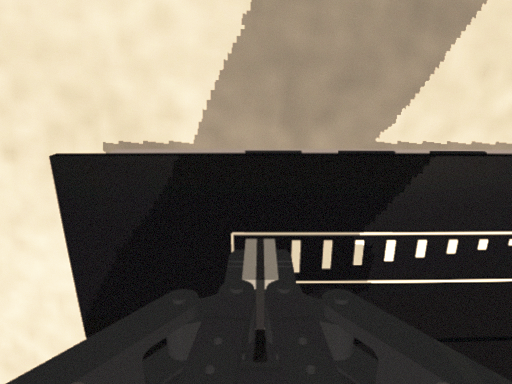

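The fingertips at (260,240) cover the longest bar, about 13 mm inside the frame's high end at x=233. They are still pressing at about 4.4 N, so I'll hand in.

```bash
python3 -c "
from rig import *
print(sign_off())"
```

```text
the job is handed in; nothing more can be done
None
```

I slid the closed fingertips along the right slider (the saucepan's zone) from its low end to its high end. They never lifted off, and they are now resting on the high end at about 4.4 N. I handed the job in at about 9 s; no verdict came back.

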